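Lever open the laminator's service cover and hold its jam-release dial

TASK

A sheet is stuck in the laminator on the desk: pick up the letter opener, push its blade into the slot under the front edge of the flush service cover, lever the cover up until it stands open by itself, upright or further (keep the gripper's fingers off the cover), and lay the opener back down on the desk mat. Then, with the fingertips, press the tab of the spring-return release dial inside down past its first two clicks to the third, not on to its end stop, and hold it there: the program finishes while the fingers are still holding the dial at the third click. Leave the other things on the desk where they are.

Things in the scene. Friction and masses are not known exactly. Their poses are not given: they have to be found in the camera images.
- laminator: Grey desktop laminator, fixed, 320 wide (y), 100 high. Origin: on the desk, below the service bay at its right-hand end seen from the robot. Own x points away from the robot, y left, z up; housing x -85..+75, y -58..+260. The bay is a well, inside x -75..+50, y -45..+45, floor z 20, under the flush white hinged cover (142 x 102 x 5, at z 100..105).
- slot (a point): Middle of the mouth of the pry slot, 60 wide (y) and 12 high (z 88..100), right under the cover's front edge in the laminator's front face, 94 mm above the desk. Axes as the laminator's. Below the slot is the bay's front wall, 10 thick, top at z 88. Behind it the bay is free for 30 mm; the dial's tab at rest stays below z 88.
- hinge_line (a point): Middle of the cover's hinge axis (parallel to the laminator's y), fixed, 100 mm above the desk, 140 mm behind the slot's mouth. Axes as the laminator's.
- cover (a joint): Angle of the service cover, rad: 0 shut and flush (start), 1.57 upright, stop at 1.95. The front edge rises, hinge at the rear. Light (60 g) with a stiff friction hinge (0.06 N m, about 1 N at the front edge), stays at any angle where it is left.
- cover_edge (a point): Middle of the lower front edge of the cover (moves with it), 142 mm from the hinge axis.
- dial (a joint): Angle of the release dial, rad: 0 at rest, grows as its tab is pressed down; clicks at about 0.25 (first), 0.50 (second), 0.75 (third), end stop at 1.0. Its spring always turns it back to 0 when let go. Force on the tab: peaks of 6, 7.5, 8.5 N on leaving rest, first and second click, 2 to 4 N just before each next click; 4 to 9 N holds the third, 10 N goes beyond.
- axle (a point): Middle of the dial's level axle (along the laminator's y), fixed in the bay, 66 mm above the desk. The dial is a white drum, radius 24, 40 wide, with a flat tab 34 wide (y), 5 thick that sticks out towards the front to 58 mm from the axle. The tab points 0.33 rad above level at rest, 0.42 rad below level at the third click.
- tab (a point): Point in the middle of the tab's upper face, 48 mm from the axle, where to press (moves with the dial): at rest 84 mm, at the third click 49 mm above the desk. The bay leaves 45 mm to either side of it (y) and about 32 mm in front of it.
- opener: Letter opener lying on the desk mat: wooden handle 100 long (x -80..+20) x 16 wide x 20 high, steel blade 14 wide, 3 thick, from x +18 to +125 (its last 15 mm 8 wide), at 10 mm above the underside. 56 to 112 g. Origin: middle of the handle's underside 20 mm behind the blade's root, a good place to grip; x points along the blade to the tip, z up.
- blade_tip (a point): Tip of the opener's blade, 125 mm ahead of its origin and 10 mm above its underside.
- mat: Blue fabric desk mat, 300 (x) x 340 (y) x 3 mm, fixed to the desk, right of and in front of the laminator. Origin: middle of its underside. Axes x away from the robot, y left.
- notes: Bystander: white note block 76 x 76 x 25, on the mat. Origin under its middle.
- mouse: Bystander: computer mouse 100 x 58 x 34, on the mat. Origin under its middle.
- stapler: Bystander: black stapler 130 x 36 x 57. Origin under its middle.
- tape: Bystander: roll of clear tape lying flat, 80 across, 20 high. Origin under its middle.
- mug: Bystander: white mug 80 across, 92 high. Origin under its middle.
- calculator: Bystander: black pocket calculator 80 x 130 x 16. Origin under its middle.
- pen_pot: Bystander: dark pot of pens, 76 across, 180 high with its pens. Origin under its middle.
- notebook: Bystander: black notebook 210 x 148 x 14. Origin under its middle.

How it is judged:
On the way, in this order (a step that is already met when the one before it is completed fails the run):
1. the opener is lifting the cover (value of joint cover above 0.25 rad and contact force between opener and cover above 0.05 N), for 0.04 s.
2. the cover stands open (value of joint cover above 1.45 rad), for 0.2 s.
3. the opener lies on the mat, let go (x of opener in the frame of mat between -0.15 and 0.15 m and y of opener in the frame of mat between -0.17 and 0.17 m and height (world z) of opener below 0.025 m and angle between opener's own x axis and vertical between 1.2 and 1.94 rad and contact force between opener and the fingers below 0.1 N and linear speed of opener below 0.05 m/s), for 0.2 s.
4. the fingers hold the dial at the third click (value of joint dial between 0.63 and 0.87 rad and contact force between the fingers and dial above 2 N and contact force between opener and dial below 0.3 N), for 0.3 s.
At the end, for the whole second after the job is handed in: The fingers are still pressing the dial with more than 2 N and hold it at the third click (0.63 to 0.87 rad), steady, without the opener's help; the cover stands open (more than 1.45 rad); the opener lies on the mat (its origin over the mat, flat, not more than 25 mm up), let go and at rest (all of step 3 and all of step 4 and velocity of joint dial between -0.3 and 0.3 rad/s and value of joint cover above 1.45 rad); the arm keeps its last pose, push and grip.
It fails at once if the gripper's fingers push on the cover (more than 2 N) (contact force between the fingers and cover above 2 N).
It fails at once if another thing on the desk is moved by more than 30 mm or tipped (distance of any of notes, mouse, stapler, tape, mug, calculator, pen_pot, notebook from where it was at the start of the episode above 0.03 m or angle between any of notes, mouse, stapler, tape, mug, calculator, pen_pot, notebook's own z axis and vertical above 0.5 rad).
It also fails if it takes over 61 s, if anything falls off the work surface, if the arm or the gripper's body presses on something with over 40 N, if the wrist force passes 120 N, or if a joint passes its speed limit or range.

ROBOT

A 6-joint arm with a two-finger parallel gripper is mounted at the origin on the work surface. World frame = base frame: x ahead of the robot, y to its left, z up, the work surface at z = 0. Lengths are in m, angles in rad, forces in N, time in s.
With the tool pointing down it reaches from about 0.275 to 0.725 m from the base axis. Payload 5.6 kg.
Tool frame: the origin (TCP) lies on the mounting face of the last link; the fingertips stand 173 mm ahead of it and the grasp point (between the pads) lies 155 mm ahead of it; z points along the fingers, y is the line along which they close (so a half turn about z gives the same grasp; the last joint's range is limited). The gripper opens to 85 mm and grips with 20 to 120 N. Pads are 22 mm wide; open, the fingers measure 114 mm over their backs; the gripper's body (76 mm by 85 mm) begins 54 mm behind the grasp point. The pads swing forward as they close: fully open they stand 13 mm farther back than shut.
Start: joints at [-0.983, 0.255, 0.108, 0, -1.424, -0.285], TCP at [0.164, -0.525, 0.405] pointing down, gripper open.
Joint ranges: [-2.95, 2.95], [-1.21, 1.97], [-1.09, 1.5], [-2.87, 1.71], [-2.94, -0.07], [-3.05, 3.05]. Speed limits (rad/s): [2.57, 2.57, 3.14, 3.14, 3.14, 3.14].

INTERFACE

Orientations are given as a unit quaternion [x, y, z, w].
In Python, from plant import get_state, capture, close_job gives the robot as it stands.
- The arm moves only by the shell command python3 -m creep 'ROWS' [FORCE]. ROWS is JSON, a list that holds one entry, the list of rows, each a list of 5 numbers: the shift along the tool's x, y, z in mm, then the turn about the tool's z in degrees, then the opening, from 0 (shut) to 1 (fully open). A call has 1 to 20 rows; each row is the pose to reach, as a shift and turn from the pose commanded when the call began, along the tool's axes at that moment; what a row does not reach only later rows make up. A row lasts 1/10 s, in which the tool goes at most 50 mm and 8.59 degrees, less where a joint would pass 70% of its speed; a pose out of reach is approached as far as the arm can. A call with a gripper value outside its range is refused whole. The fingers move at their own pace and stop on an object; FORCE is the grip in N (left out, the last holds). Time passes only in rows, so rows that repeat a pose let the fingers close. It gives the time, the measured TCP pose, the force, the opening and the grip force at its end, in the units of the state.
- get_state(): the state, without advancing time (a new reading comes with each control period).
- capture(name): name is "side" or "top"; returns a dict with "img" (420x560x3 uint8, red, green, blue), "z_map" (420x560 float32, m along the optical axis (not along the pixel's ray), 0 where there is no reading), "fx", "fy", "cx", "cy" (pixels), "R" (3x3) and "t" (3): a world point X has camera coordinates R X + t. Camera axes: x right, y down, z forward; pixel columns grow to the right and rows downward; lengths in m; the calibration is good to about 2 mm. A picture is of the moment at which its call begins.
- close_job(): hands the job in; it is judged then, once.
The state is a dict: "time": time; "joint_pos": joint angles; "qvel": joint speeds; "effort": joint torques, N m; "tcp_pos": TCP position; "orientation": TCP orientation; "wrist_force": force on the tool from outside, world axes, zero at the start; "wrist_torque": the same for the moment, N m; "opening": opening from 0.0 (shut) to 1.0 (fully open); "grip_force": force on a finger pad.
Only numpy, scipy, OpenCV 4.12 (cv2) and the standard library are available. Lean on these libraries where they do the work, as an engineer would, in place of code of your own. Each camera call takes 0.05 s, during which the arm holds its last target. There are 200 camera calls.

## Working session

There is one attempt and no reset: what is moved stays moved. The work goes in short steps, Python scripts to look and compute and a shell command to move; the robot and the scene stay as the last step left them, time stands still between calls to the robot, and variables do not carry over. Pictures are saved under pics/ and viewed, at most 10 in all, crops included, and the job is handed in when it is done.

```bash
ls; mkdir -p pics
python3 - <<'E'
from plant import *
import cv2, numpy as np
print(get_state())
for n in("top","side"):
    c=capture(n); cv2.imwrite(f"pics/{n}0.png",c["img"][:,:,::-1]); np.savez(f"{n}0.npz",**c)
    print(n,c["fx"],c["fy"],c["cx"],c["cy"],c["R"],c["t"])
E
```

```text
pics
{'time': 0.0, 'joint_pos': array([-9.83389420e-01,  2.55745995e-01,  1.06966412e-01, -4.82572627e-04,
       -1.42393068e+00, -2.84576799e-01]), 'qvel': array([ 0.00041636,  0.00027489, -0.00022656, -0.00016651,  0.00124771,
        0.00024647]), 'effort': array([-3.89308898e-04, -3.86629522e+01,  2.37942123e+01,  5.36557272e+00,
       -6.13678028e-03, -8.66744415e-06]), 'tcp_pos': array([ 0.16402025, -0.52478318,  0.40377973]), 'orientation': array([-1.50801942e-01,  9.88563504e-01,  9.68232664e-04, -1.87808315e-04]), 'wrist_force': array([ 0.05854038,  0.19126649, -0.03804026]), 'wrist_torque': array([-0.00192271,  0.0054336 ,  0.03117136]), 'grip_force': 0.0, 'opening': 0.9944941644709915}
top 510.20574142612804 510.20574142612804 279.3763075995598 209.43655835628172 [[ 0.08054177 -0.99674516  0.00348081]
 [-0.97361195 -0.07941963 -0.21394461]
 [ 0.2135247   0.01384252 -0.97683959]] [0.00281731 0.56096241 1.46965297]
side 464.88241034936783 464.88241034936783 283.99179468860257 206.9287292616595 [[-0.76878641 -0.63940591  0.01129308]
 [-0.47191593  0.5553112  -0.68478086]
 [ 0.43158176 -0.5317796  -0.72866154]] [0.470868   0.30516889 1.31033559]
```

View pics/top0.png

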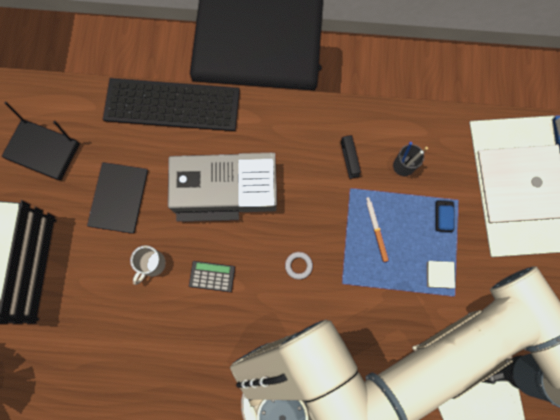

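View pics/side0.png

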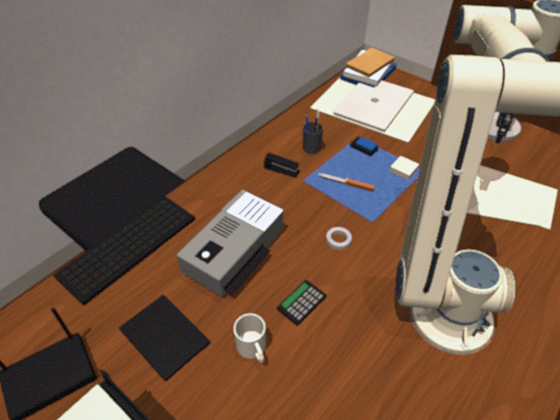

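Top view: the laminator spans about (170-277, 153-213), with the white cover at (240-275, 158-208). The opener lies on the mat with its tip near (370,198) and handle end near (385,260). The side view shows the same layout, with nothing blocking it.

```bash
cat > h.py <<'E'
import numpy as np, cv2
def ray(c,uv,z):
    uv=np.atleast_2d(uv).astype(float)
    d=np.c_[(uv[:,0]-c["cx"])/c["fx"],(uv[:,1]-c["cy"])/c["fy"],np.ones(len(uv))]@c["R"]
    o=-c["R"].T@c["t"]
    return o+d*((z-o[2])/d[:,2])[:,None]
def cloud(c):
    v,u=np.mgrid[:420,:560]; z=c["z_map"]
    p=np.dstack([(u-c["cx"])/c["fx"]*z,(v-c["cy"])/c["fy"]*z,z])
    return (p-c["t"])@c["R"]
def big(m):
    n,l,s,_=cv2.connectedComponentsWithStats(m.astype(np.uint8)); return l==1+s[1:,4].argmax()
def rect(xy):
    r=cv2.minAreaRect((xy*1000).astype(np.float32)); return np.round(r[0],1),np.round(r[1],1),round(r[2],1)
E
python3 - <<'E'
from h import *
for n in("top","side"):
    c=dict(np.load(n+"0.npz")); P=cloud(c); I=c["img"].astype(int); r,g,b=I[...,0],I[...,1],I[...,2]
    z=P[...,2]
    print(n)
    mat=big((b>r+40)&(b>g+15))
    hull=cv2.convexHull(np.argwhere(mat)[:,::-1].astype(np.int32))
    H=np.zeros((420,560),np.uint8);cv2.fillPoly(H,[hull],1); H=cv2.erode(H,np.ones((5,5)))
    print("mat",rect(ray(c,np.argwhere(mat)[:,::-1],.003)[:,:2]))
    han=big((r>g+50)&(r>b+60)&(H>0)); 
    print("handle",rect(ray(c,np.argwhere(han)[:,::-1],.018)[:,:2]),han.sum(),np.median(z[han]))
    bl=(H>0)&(~han)&(r>110)&(abs(r-b)<50)
    near=cv2.dilate(han.astype(np.uint8),np.ones((9,9)))
    n_,l,s,_=cv2.connectedComponentsWithStats((bl).astype(np.uint8))
    for k in range(1,n_):
        m=l==k
        if s[k,4]>15: print("bladecand",s[k],rect(ray(c,np.argwhere(m)[:,::-1],.0145)[:,:2]))
    # angle of opener by PCA
    q=ray(c,np.argwhere(han)[:,::-1],.018)[:,:2]; u,S,V=np.linalg.svd(q-q.mean(0)); print("dir",V[0],q.mean(0), (q-q.mean(0))@V[0] @np.array([0]*0) if 0 else np.ptp((q-q.mean(0))@V[0]))
    top=big((z>.085)&(z<.12)&(P[...,0]>.3)&(P[...,1]>-.15)&(P[...,1]<.5))
    print("housing",rect(P[top][:,:2]),np.median(z[top]),rect(ray(c,np.argwhere(top)[:,::-1],.1)[:,:2]))
    cov=big(top&(I.min(2)>195)); cov=big(cv2.morphologyEx(cov.astype(np.uint8),cv2.MORPH_CLOSE,np.ones((5,5))))
    print("cover",rect(ray(c,np.argwhere(cov)[:,::-1],.105)[:,:2]),np.median(z[cov]),cov.sum())
E
```

```text
top
mat (array([ 503.8, -331.7]), array([337.3, 297.2]), 88.3)
handle (array([ 483.4, -268.4]), array([97. , 13.6]), 18.1) 146 0.022129583567738507
bladecand [366 197  23  64 240] (array([ 534.6, -253.2]), array([204.8,  22.6]), 18.2)
bladecand [427 260  27  29 725] (array([ 410.3, -449.6]), array([82.7, 78.7]), 1.1)
dir [-0.94900074 -0.31527383] [ 0.48336775 -0.26845186] 0.09708553036062323
housing (array([626. , 225.9]), array([164.9, 318.5]), 6.2) 0.10011736947795342 (array([624.4, 224.6]), array([164. , 316.2]), 6.2)
cover (array([626.7, 124.5]), array([141.6, 102.7]), 5.6) 0.10382612171378916 1640
side
mat (array([ 504. , -326.1]), array([338.5, 295.9]), 88.4)
handle (array([ 485.4, -264.6]), array([101.1,  19.1]), 17.0) 99 0.022857305459087596
bladecand [390 160  25  20 283] (array([ 410.9, -431.3]), array([88.5, 70.3]), 0.5)
bladecand [318 173  32  10 113] (array([ 576.6, -232.9]), array([112.1,  30.2]), 26.4)
dir [-0.95481697 -0.29719447] [ 0.48454822 -0.26477813] 0.10107305671246722
housing (array([625.5, 231.9]), array([164.1, 321.3]), 6.7) 0.10130065000847022 (array([622.4, 234.9]), array([168.2, 325.6]), 6.6)
cover (array([625.4, 130.4]), array([142.6, 104. ]), 6.2) 0.10583984965715282 1148
```

```bash
python3 -m creep '[[[-100,40,30,0,1],[-200,80,60,0,1],[-300,110,90,0,1],[-370,140,100,0,1],[-412,151,110,0,1],[-412,151,120,0,1],[-412,151,120,0,1],[-412,151,150,0,1],[-412,151,180,0,1],[-412,151,180,0,1],[-412,151,180,0,1],[-412,151,180,0,1],[-412,151,180,0,1],[-412,151,180,0,1]]]' 80
python3 - <<'E'
from plant import *; import cv2
cv2.imwrite("pics/a.png",cv2.resize(capture("side")["img"][90:250,260:480,::-1],None,fx=3,fy=3))
E
```

```text
time: 1.5
tcp_pos: [0.512, -0.2587, 0.2261]
orientation: [-0.15, 0.989, -0.001, 0.001]
wrist_force: [-0.8, 0.6, -0.1]
opening: 1.004
grip_force: 0.0
```

View pics/a.png

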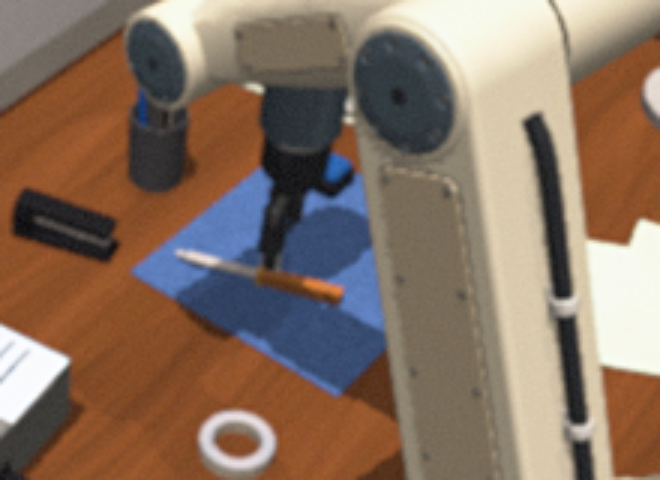

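The fingers straddle the handle's front at crop pixel (268,265). The handle runs (255,275)-(343,290) and the tip is at (178,253). This looks right, so I'll descend and grip.

```bash
python3 -m creep '[[[0,0,30,0,1],[0,0,46,0,1],[0,0,48,0,1],[0,0,48,0,1],[0,0,48,0,0],[0,0,48,0,0],[0,0,48,0,0],[0,0,48,0,0],[0,0,48,0,0],[0,0,48,0,0],[0,0,48,0,0],[0,0,48,0,0],[0,0,48,0,0],[0,0,48,0,0]]]' 100
```

```text
time: 2.95
tcp_pos: [0.5125, -0.258, 0.1773]
orientation: [-0.151, 0.989, -0.0, 0.0]
wrist_force: [-1.5, 0.9, 5.7]
opening: 0.159
grip_force: 99.2
```

```bash
python3 -m creep '[[[0,0,-40,0,0],[0,0,-80,0,0],[10,40,-110,0,0],[26,80,-130,3,0],[26,120,-130,6,0],[26,160,-130,9,0],[26,200,-130,11,0],[26,240,-130,11,0],[26,280,-130,11,0],[26,320,-130,11,0],[26,350,-130,11,0],[26,370,-130,11,0],[26,383,-130,11,0],[26,383,-130,11,0],[26,383,-130,11,0],[26,383,-130,11,0],[26,383,-130,11,0]]]'
python3 - <<'E'
from plant import *; import cv2, numpy as np
for n in ("side","top"):
    c=capture(n); np.savez(n+"1.npz",**c)
    I=c["img"][150:330,170:440] if n=="side" else c["img"][140:340,160:400]
    cv2.imwrite(f"pics/b{n}.png",cv2.resize(I[...,::-1],None,fx=2.7,fy=2.7))
E
```

```text
time: 4.65
tcp_pos: [0.3733, 0.0993, 0.3066]
orientation: [-0.055, 0.998, -0.0, -0.0]
wrist_force: [0.5, -0.3, -0.5]
opening: 0.16
grip_force: 98.5
```

View pics/bside.png

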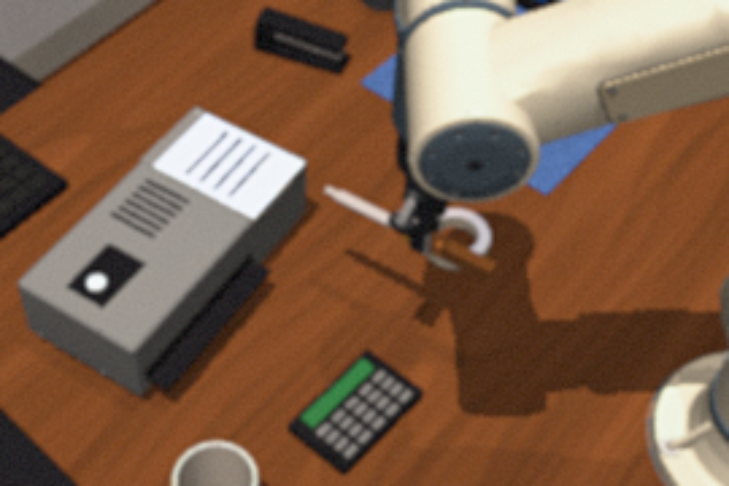

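View pics/btop.png

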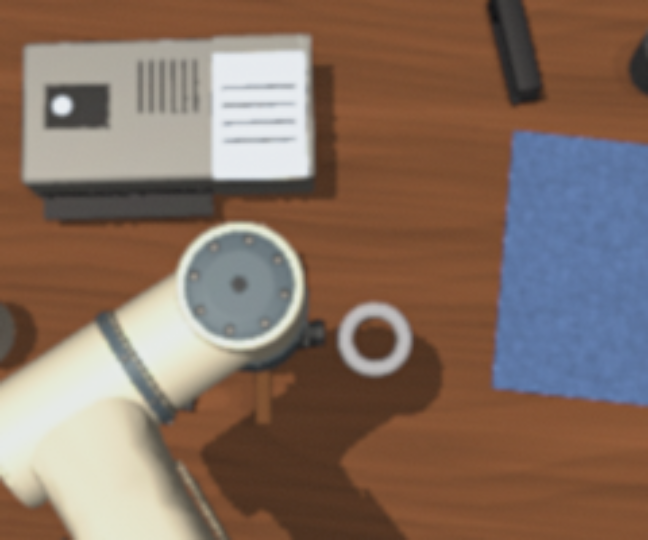

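Side crop: the gripped opener is roughly level. Its tip is at crop (327,190), full frame (291,220), and the cover's front corners are at crop (305,165) and (258,218). The top crop shows only the handle end, at (263,422). Next I'll check the blade's height and slope from depth.

Run:
```python
from h import *
c=dict(np.load("side1.npz")); P=cloud(c)
tcp=np.array([.3733,.0993]); e=np.array([np.cos(.110),np.sin(.110)]); f=np.array([-e[1],e[0]])
d=P[...,:2]-tcp; a=d@e; l=d@f
print("tip ray",ray(c,[[291.1,220.4]],.143))
m=(abs(l)<.012)&(P[...,2]>.1)&(P[...,2]<.2)&(a>.02)&(a<.16)
for lo in np.arange(.02,.15,.01):
    k=m&(a>=lo)&(a<lo+.01)
    if k.sum(): print(round(lo,3),k.sum(),np.round(np.median(P[k][:,2]),4),np.round(np.median(l[k]),4),P[k][:,2].max().round(4))
k=(abs(l)<.02)&(P[...,2]>.1)&(P[...,2]<.2)&(a<-.03)&(a>-.1); 
if k.sum(): print("handle",a[k].min(),np.median(P[k][:,2]),np.median(l[k]))
```

```text
tip ray [[0.49162041 0.11539407 0.143     ]]
0.02 2 0.1346 0.0068 0.1361
0.03 2 0.1426 0.0073 0.144
0.04 9 0.1448 0.004 0.1475
0.05 12 0.144 0.0019 0.1473
0.06 16 0.1448 0.0024 0.1483
0.07 14 0.1441 0.004 0.1485
0.08 14 0.1443 0.0006 0.147
0.09 16 0.1443 0.0015 0.1477
0.1 15 0.1441 0.0001 0.1502
0.11 8 0.144 0.0042 0.1467
0.12 6 0.1426 0.0006 0.1443
handle -0.0802722104365304 0.15052294262715865 0.0071699346764549365
```

```bash
python3 -m creep '[[[0,0,25,0,0],[0,0,48,0,0],[0,0,48,0,0],[-20,0,48,0,0],[-40,0,48,0,0],[-40,0,48,0,0],[-40,0,48,0,0],[-40,0,48,0,0]]]'
python3 -m creep '[[[-10,0,0,0,0],[-20,0,0,0,0],[-30,0,0,0,0],[-35,0,0,0,0],[-35,0,0,0,0],[-35,0,0,0,0],[-35,0,0,0,0]]]'
python3 - <<'E'
from plant import *; import cv2, numpy as np
c=capture("side"); np.savez("side2.npz",**c)
cv2.imwrite("pics/c.png",cv2.resize(c["img"][160:290,220:400,::-1],None,fx=4,fy=4))
E
```

```text
time: 5.55
tcp_pos: [0.4126, 0.1041, 0.2591]
orientation: [-0.055, 0.998, 0.0, 0.0]
wrist_force: [0.6, 0.5, -0.6]
opening: 0.155
grip_force: 98.5
time: 6.25
tcp_pos: [0.4475, 0.108, 0.2586]
orientation: [-0.055, 0.998, -0.0, -0.0]
wrist_force: [0.6, -0.4, -1.2]
opening: 0.16
grip_force: 98.5
```

View pics/c.png

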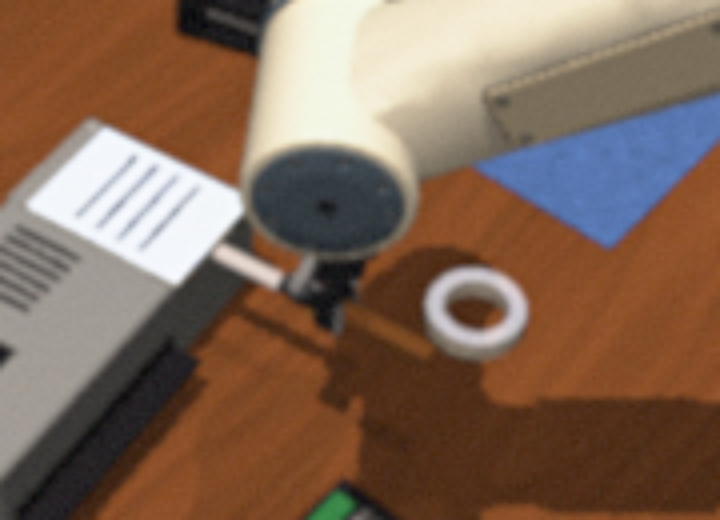

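The blade enters the slot under the cover edge at crop (218,248), and the wrist force is near zero. I'll go deeper, then lever along the cover's arc.

```bash
python3 -m creep '[[[-10,0,0,0,0],[-20,0,0,0,0],[-20,0,0,0,0],[-20,0,0,0,0]]]'
python3 -m creep '[[[0,0,-4,0,0],[0,0,-12,0,0],[-1,0,-20,0,0],[-3,0,-28,0,0],[-5,0,-36,0,0],[-10,0,-50,0,0],[-18,0,-64,0,0],[-28,0,-76,0,0],[-40,0,-87,0,0],[-40,0,-87,0,0],[-40,0,-87,0,0]]]'
python3 - <<'E'
from plant import *; import cv2, numpy as np
c=capture("side"); np.savez("side3.npz",**c)
cv2.imwrite("pics/d.png",cv2.resize(c["img"][120:270,200:400,::-1],None,fx=3.5,fy=3.5))
E
```

```text
time: 6.7
tcp_pos: [0.4679, 0.1104, 0.2584]
orientation: [-0.055, 0.998, -0.0, -0.0]
wrist_force: [-0.0, -0.5, -1.1]
opening: 0.16
grip_force: 98.5
time: 7.8
tcp_pos: [0.5074, 0.1148, 0.3457]
orientation: [-0.055, 0.998, 0.0, 0.0]
wrist_force: [0.4, 0.6, -1.6]
opening: 0.165
grip_force: 98.6
```

View pics/d.png

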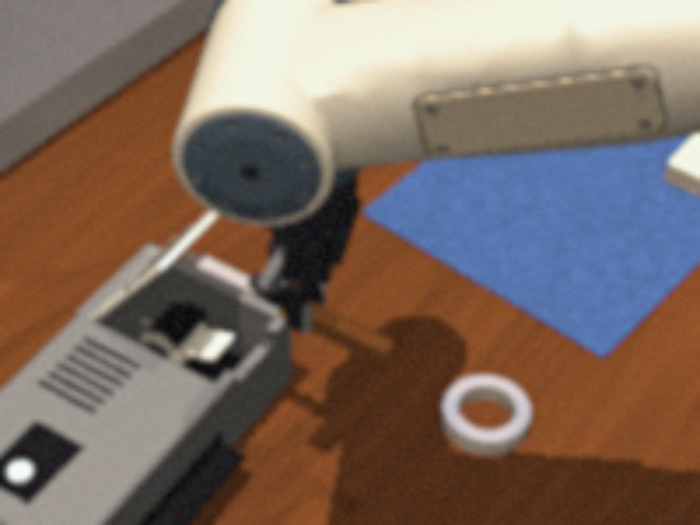

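The cover is up about 50°, with its edge from crop (215,215) to (95,310). The bay shows the dial with its tab at (212,345). Continuing the arc past upright, then backing out.

```bash
python3 -m creep '[[[-7,0,-5,0,0],[-13,0,-9,0,0],[-20,0,-12,0,0],[-27,0,-15,0,0],[-35,0,-18,0,0],[-42,0,-20,0,0],[-50,0,-21,0,0],[-58,0,-22,0,0],[-68,0,-22,0,0],[-79,0,-22,0,0],[-88,0,-20,0,0],[-88,0,-20,0,0],[-70,0,-20,0,0],[-40,0,-20,0,0],[0,0,-20,0,0],[40,0,-20,0,0],[80,0,-20,0,0],[100,0,-20,0,0],[100,0,-20,0,0],[100,0,-20,0,0]]]'
python3 - <<'E'
from plant import *; import cv2, numpy as np
for n in ("side","top"):
    c=capture(n); np.savez(n+"4.npz",**c)
    I=c["img"][80:260,150:400] if n=="side" else c["img"][120:300,160:380]
    cv2.imwrite(f"pics/e{n}.png",cv2.resize(I[...,::-1],None,fx=3,fy=3))
E
```

```text
time: 9.85
tcp_pos: [0.4079, 0.1037, 0.3663]
orientation: [-0.056, 0.998, 0.0, 0.001]
wrist_force: [0.2, -0.3, -0.7]
opening: 0.16
grip_force: 98.7
```

View pics/eside.png

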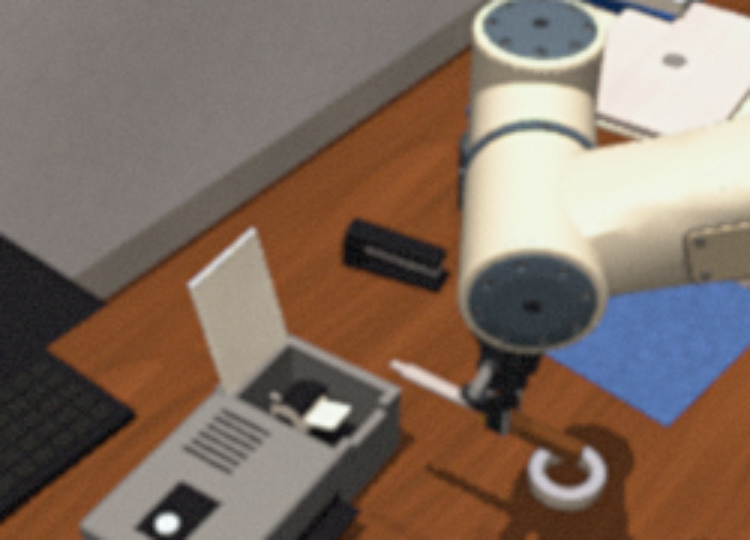

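The cover stands open past upright, running from crop (190,285)-(255,235) down to the hinge at (230,395)-(290,340). The tab is at (330,412). Taking the opener back to its old place and measuring the tab and cover.

```bash
python3 -m creep '[[[0,-40,0,0,0],[0,-80,0,-3,0],[0,-120,0,-6,0],[0,-160,0,-9,0],[0,-200,0,-11,0],[-10,-240,0,-11,0],[-30,-280,20,-11,0],[-50,-320,40,-11,0],[-60,-350,80,-11,0],[-64,-371,120,-11,0],[-64,-371,150,-11,0],[-64,-371,170,-11,0],[-64,-371,180,-11,0],[-64,-371,185,-11,0],[-64,-371,188,-11,0],[-64,-371,188,-11,0],[-64,-371,188,-11,0]]]'
python3 - <<'E'
from h import *
e=np.array([np.cos(.108),np.sin(.108)]); f=np.array([-e[1],e[0]]); o=np.array([.626,.127])+.016*e
for n in("side","top"):
    c=dict(np.load(n+"4.npz")); P=cloud(c); d=P[...,:2]-o; a=d@e; l=d@f; z=P[...,2]; I=c["img"].astype(int)
    k=(abs(l)<.05)&(z>.115)&(z<.26)&(a>-.02)&(a<.15)
    if k.sum()>5:
        q=np.polyfit(z[k],a[k],1); print(n,"cover",k.sum(),q,"angle",np.pi/2+np.arctan(q[0]),"top",z[k].max())
    k=(abs(l)<.04)&(a>-.075)&(a<.0)&(z<.095)&(z>.05)&(I.min(2)>170)
    if k.sum(): k=big(k); print("tab",k.sum(),"l",np.percentile(l[k],[2,50,98]),"a",np.percentile(a[k],[2,50,98]),"z",np.percentile(z[k],[2,50,98]))
E
```

```text
time: 11.65
tcp_pos: [0.5131, -0.2579, 0.1788]
orientation: [-0.151, 0.989, -0.0, 0.001]
wrist_force: [-0.4, 0.4, -0.6]
opening: 0.162
grip_force: 98.7
side cover 870 [0.23862504 0.03281419] angle 1.8050408273285288 top 0.241775233898537
tab 85 l [-0.01260738  0.00421977  0.0205867 ] a [-0.0488771  -0.03293692 -0.01500181] z [0.07549447 0.08299586 0.09010867]
top cover 876 [0.23836702 0.03163881] angle 1.8047966977283165 top 0.24356889047147895
tab 121 l [-0.01791257 -0.00285271  0.01214497] a [-0.04842706 -0.03102285 -0.01450215] z [0.07088392 0.0798942  0.08980698]
```

```bash
python3 -m creep '[[[0,0,0,0,0.5],[0,0,0,0,0.5],[0,0,0,0,0.5],[0,0,0,0,0.5],[0,0,0,0,0.5],[0,0,-5,0,0.5],[0,0,-15,0,0.5],[0,0,-40,0,0.5],[0,0,-80,0,0.5],[0,0,-120,0,0.5],[0,0,-160,0,0.3],[0,0,-200,0,0],[0,0,-200,0,0]]]' 40
python3 -m creep '[[[-20,40,0,3,0],[-40,80,0,6,0],[-60,120,0,9,0],[-80,160,0,11,0],[-110,200,0,11,0],[-130,240,0,11,0],[-150,280,0,11,0],[-175,310,0,11,0],[-193,335,0,11,0],[-193,340,0,11,0],[-193,340,20,11,0],[-193,340,50,11,0],[-193,340,80,11,0],[-193,340,80,11,0],[-193,340,80,11,0],[-193,340,80,11,0]]]'
python3 - <<'E'
from plant import *; import cv2, numpy as np
a=capture("side"); b=capture("top"); np.savez("side5.npz",**a)
I=np.hstack([cv2.resize(a["img"][80:260,220:390],None,fx=2.3,fy=2.3),cv2.resize(b["img"][120:300,220:390],None,fx=2.3,fy=2.3)])
cv2.imwrite("pics/f.png",I[...,::-1]); print(I.shape)
E
```

```text
time: 12.95
tcp_pos: [0.5133, -0.2586, 0.3856]
orientation: [-0.151, 0.989, -0.004, 0.006]
wrist_force: [-0.0, -0.7, 0.4]
opening: 0.006
grip_force: 0.0
time: 14.55
tcp_pos: [0.5961, 0.124, 0.3002]
orientation: [-0.055, 0.998, 0.0, 0.002]
wrist_force: [0.1, 0.7, -0.5]
opening: -0.004
grip_force: 0.0
(414, 782, 3)
```

View pics/f.png

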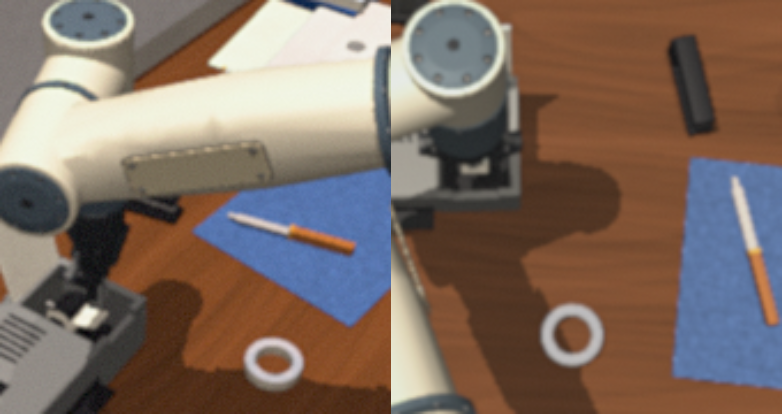

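The opener lies on the mat (left panel, (230,215)-(352,247)). The shut fingertips, near (90,282), are above the tab at (90,318). Now descending to press in steps.

```bash
python3 -m creep '[[[0,0,15,0,0],[0,0,30,0,0],[0,0,38,0,0],[0,0,38,0,0],[0,0,38,0,0]]]'
python3 -m creep '[[[0,0,2,0,0],[0,0,4,0,0],[0,0,6,0,0],[0,0,6,0,0]]]'
python3 -m creep '[[[0,0,3,0,0],[0,0,6,0,0],[0,0,9,0,0],[0,0,9,0,0]]]'
python3 -m creep '[[[0,0,2,0,0],[0,0,4,0,0],[0,0,6,0,0],[0,0,6,0,0]]]'
```

```text
time: 15.15
tcp_pos: [0.5958, 0.1242, 0.2609]
orientation: [-0.055, 0.998, 0.0, 0.001]
wrist_force: [0.1, 0.0, 0.2]
opening: 0.003
grip_force: 0.0
time: 15.55
tcp_pos: [0.5951, 0.1241, 0.254]
orientation: [-0.055, 0.998, -0.0, -0.0]
wrist_force: [-1.8, -0.4, 3.7]
opening: 0.004
grip_force: 1.8
time: 15.95
tcp_pos: [0.5954, 0.1241, 0.2444]
orientation: [-0.055, 0.998, -0.0, -0.0]
wrist_force: [-3.3, -0.2, 5.5]
opening: -0.003
grip_force: 2.2
time: 16.35
tcp_pos: [0.5955, 0.1241, 0.2386]
orientation: [-0.055, 0.998, -0.0, -0.0]
wrist_force: [-3.4, 0.3, 5.5]
opening: -0.0
grip_force: 2.8
```

```bash
for i in 1 2 3 4; do python3 -m creep '[[[0,0,1,0,0],[0,0,2,0,0],[0,0,2,0,0]]]' | egrep "tcp_pos|wrist"; done
```

```text
tcp_pos: [0.5955, 0.1241, 0.2367]
wrist_force: [-2.3, -0.8, 4.2]
tcp_pos: [0.5956, 0.1242, 0.2349]
wrist_force: [-2.9, -0.5, 5.4]
tcp_pos: [0.5957, 0.1242, 0.2332]
wrist_force: [-4.1, -0.8, 6.3]
tcp_pos: [0.5958, 0.1241, 0.2315]
wrist_force: [-3.2, -0.5, 7.5]
```

```bash
for i in 1 2; do python3 -m creep '[[[0,0,1,0,0],[0,0,2,0,0],[0,0,2,0,0]]]' | egrep "tcp_pos|wrist"; done
```

```text
tcp_pos: [0.596, 0.1242, 0.2296]
wrist_force: [-3.1, -0.6, 8.0]
tcp_pos: [0.5963, 0.1242, 0.2276]
wrist_force: [-0.5, -0.3, 5.9]
```

```bash
for i in 1 2; do python3 -m creep '[[[0,0,1,0,0],[0,0,1,0,0],[0,0,1,0,0]]]' | egrep "tcp_pos|wrist"; done
python3 - <<'E'
from h import *
from plant import capture
e=np.array([np.cos(.108),np.sin(.108)]); f=np.array([-e[1],e[0]]); o=np.array([.6419,.1287])
c=capture("side"); P=cloud(c); d=P[...,:2]-o; a=d@e; l=d@f; z=P[...,2]; I=c["img"].astype(int)
k=(abs(l)<.03)&(a>-.07)&(a<.0)&(z<.09)&(z>.025)&(I.min(2)>120)
print(k.sum()); 
for i in np.argwhere(k)[::3]: print(i,a[tuple(i)].round(3),l[tuple(i)].round(3),z[tuple(i)].round(3))
cv2.imwrite("pics/g.png",cv2.resize(c["img"][150:250,220:300,::-1],None,fx=6,fy=6,interpolation=2))
E
```

```text
tcp_pos: [0.5965, 0.1243, 0.2265]
wrist_force: [0.9, -0.6, 5.3]
tcp_pos: [0.5966, 0.1243, 0.2258]
wrist_force: [1.7, -0.6, 5.6]
35
[220 249] -0.009 0.023 0.074
[222 249] -0.008 0.023 0.064
[222 254] -0.02 0.012 0.062
[223 253] -0.019 0.015 0.059
[223 256] -0.023 0.006 0.053
[224 253] -0.021 0.018 0.058
[224 256] -0.028 0.013 0.057
[225 254] -0.026 0.02 0.058
[225 257] -0.032 0.013 0.055
[226 257] -0.034 0.016 0.055
[227 258] -0.038 0.016 0.053
[228 260] -0.043 0.012 0.047
```

View pics/g.png

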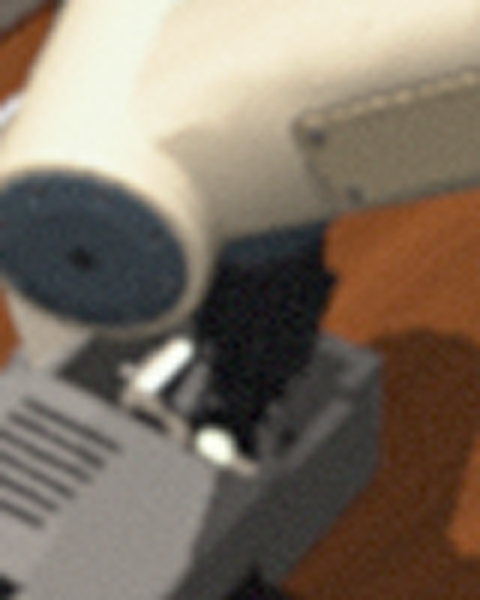

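The tab is visible at crop (215,445), sloping down under the fingertips. Its points (x −43 mm, z 47–49 mm, slope about 0.45) fit the third click. I'll hold, check the force and hand in.

```bash
python3 -m creep '[[[0,0,0,0,0],[0,0,0,0,0],[0,0,0,0,0],[0,0,0,0,0],[0,0,0,0,0],[0,0,0,0,0],[0,0,0,0,0],[0,0,0,0,0]]]'
python3 - <<'E'
from plant import *
print(close_job())
E
```

```text
time: 19.6
tcp_pos: [0.5966, 0.1243, 0.2258]
orientation: [-0.056, 0.998, 0.0, 0.002]
wrist_force: [0.9, -1.0, 6.7]
opening: -0.002
grip_force: 2.6
the job is handed in; nothing more can be done
None
```

I handed the job in at 19.6 s: the cover stood open at about 1.80 rad, the opener was back on the mat, and the fingers were holding the dial at what I estimate is the third click (about 0.73 rad, 6.7 N upward at the wrist); no verdict came back.

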